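# Take a pipe reading with the clamped infrared thermometer

### The arm

A 6-joint arm with a two-finger parallel gripper is mounted at the origin on the work surface. World frame = base frame: x ahead of the robot, y to its left, z up, the work surface at z = 0. Lengths are in mm, angles in rad, forces in N, time in s.
With the tool pointing down it reaches from about 350 to 875 mm from the base axis. Payload 4.2 kg.
Tool frame: the origin (TCP) lies midway between the tips of the shut fingers; the grasp point (between the pads) lies 19 mm behind it; y points along the fingers, x is the direction in which the jaws open and shut, and the axes are right-handed (so a half turn about y gives the same grasp; the last joint's range is limited). The gripper opens to 85 mm and grips with 20 to 120 N. Pads are 22 mm wide; open, the fingers measure 114 mm over their backs; the gripper's body (76 mm by 85 mm) begins 54 mm behind the grasp point. The pads swing forward as they close: fully open they stand 13 mm farther back than shut.
Start: joints at [-1.041, 0.385, 0.008, 0, -1.194, -0.259], TCP at [167.205, -602.197, 231.312] pointing down, gripper open.
Joint ranges: [-3.14, 3.14], [-1.21, 2.06], [-1.07, 1.41], [-3.16, 2.05], [-2.99, -0.16], [-3.1, 3.1]. Speed limits (rad/s): [2.79, 2.79, 3.14, 3.14, 3.14, 3.14].

### API

Orientations are given as a unit quaternion [x, y, z, w].
In Python, from bench import read_state, get_image, job_done gives the robot as it stands.
- The arm moves only by the tool play_rows, never from a script. Its argument "series" is a list of rows, each a list of 7 numbers: the shift along the tool's x, y, z in m, then the turn, a rotation vector about the tool's x, y, z in rad, then the finger opening in m, from 0 to 0.0854. In form: [[x, y, z, wx, wy, wz, claw], ...]. A call has 1 to 10 rows; each row shifts and turns the pose as measured when the row begins, along the tool's axes as they then stand; what a row does not reach is not made up. A row lasts 1/10 s, in which the tool goes at most 50 mm and 8.59 degrees, less where a joint would pass 70% of its speed; a pose out of reach is approached as far as the arm can. A call with a gripper value outside its range is refused whole. The fingers move at their own pace and stop on an object; the grip force is fixed at half the most. Time passes only in rows, so rows that do not move let the fingers close. It gives the time, the measured TCP pose, the force and the opening at its end, in the units of the state.
- read_state(): the state, without advancing time (a new reading comes with each control period).
- get_image(name): name is "side" or "top"; returns a dict with "color" (420x560x3 uint8, red, green, blue), "intrinsics" (3x3 intrinsics, pixels), "origin" and "orientation" of the camera in the world. Camera axes: x right, y down, z forward; pixel columns grow to the right and rows downward; lengths in mm; the calibration is good to about 2 mm. A picture is of the moment at which its call begins. There is no depth.
- job_done(): hands the job in, once; it reports no verdict.
The state is a dict: "clock": time; "joints": joint angles; "joint_vel": joint speeds; "joint_efforts": joint torques, N m; "position": TCP position; "ee_rot": TCP orientation; "contact_force": force on the tool from outside, world axes, zero at the start; "wrist_torque": the same for the moment, N m; "gripper_width": finger opening in mm.
Only numpy, scipy, OpenCV 4.12 (cv2) and the standard library are available. Lean on these libraries where they do the work, as an engineer would, in place of code of your own. Each camera call takes 0.05 s, during which the arm holds its last target. There are 200 camera calls.

### The job

Take a temperature reading of the heating pipe with the yellow infrared thermometer clamped on its stand: squeeze its red trigger fully home against the grip, keep it squeezed for a good second, then let go so that it springs all the way back out. Do not pull the trigger of the blue glue gun, and leave the glass jar of washers standing where it is.

Things in the scene. Friction and masses are not known exactly. Their poses are not given: they have to be found in the camera images.
- thermo_squeeze (a point): Squeeze point of the fixed yellow pistol thermometer, clamped on its side: 61 mm above the bench, at mid thickness, midway between the black grip's back (x -18.5 mm) and the front of the pulled trigger (x +18.5 mm). x: aim, roughly away from the robot; z up. Grip 34 mm thick in z, y -76 to +48. Yellow head from y +42, clamp top z +21. 30 mm of free space under grip and trigger, then a wooden base.
- thermo_trigger (a joint): Red trigger, 58 x 10 mm, 20 mm thick in z, in front of the grip, swings level about an upright hinge 42 mm to +y of the squeeze point. 0 rad: let go, its front slants from x +19 (hinge) to +29 (squeeze point) to +33 mm (free end, y -15). 0.25 rad: home, front parallel to the grip, 37 mm across both. Pinch from above along x; the spring takes 3.5 to 7 N and returns it.
- glue_trigger (a joint): Black trigger of the glue gun, a lookalike of the same shape, size and lying pose on a like stand, with blue head and grip, brass nozzle and white glue stick at its rear. 0 rad let go, 0.25 fully pulled; not to be pulled. The two guns stand side by side, either one on the left, each turned up to 30 degrees.
- washer_jar: Loose glass jar of brass washers with a steel lid, 72 mm across, 91 mm high, origin at the centre of its underside, z up; it stands on the bench between the two guns.
There are look-alikes about, which are no part of the job. There is more than one size of the washer_jar; the job needs the smaller.

How it is judged (in metres and radians):
On the way, in this order (a step that is already met when the one before it is completed fails the run):
1. the thermometer's trigger is squeezed home (past 0.2 of 0.25 rad) and kept there for 0.7 s (value of joint thermo_trigger above 0.2 rad), for 0.7 s.
2. the trigger is let go and back out (below 0.04 rad) (value of joint thermo_trigger below 0.04 rad), for 0.2 s.
At the end, for the whole second after the job is handed in: The thermometer's trigger, after its squeeze, is sprung back out (below 0.04 rad), the glue gun's trigger is out (below 0.04 rad), and the jar stands upright within 30 mm of where it was (value of joint each of thermo_trigger, glue_trigger below 0.04 rad and distance of washer_jar from where it was at the start of the episode below 0.03 m and angle between washer_jar's own z axis and vertical below 0.2 rad); the robot touches nothing.
It fails at once if the glue gun's trigger is pulled (past 0.08 rad) (value of joint glue_trigger above 0.08 rad).
It fails at once if the jar of washers is shoved more than 30 mm or tipped (distance of washer_jar from where it was at the start of the episode above 0.03 m or angle between washer_jar's own z axis and vertical above 0.3 rad).
It also fails if it takes over 32 s, if anything falls off the work surface, if the arm or the gripper's body presses on something with over 40 N, if the wrist force passes 120 N, or if a joint passes its speed limit or range.

## Working session

There is one attempt and no reset: what is moved stays moved. The work goes in short steps, Python scripts to look and compute and a tool call to move; the robot and the scene stay as the last step left them, time stands still between calls to the robot, and variables do not carry over. Pictures are saved under pics/ and viewed, about 8 in all and at most 12, crops included, and the job is handed in when it is done.

Besides the shell and the picture viewer there is one more tool, called after ">>>" as name([rows], argument=value, ...), one row to a line, values as JSON. play_rows: Moves the arm, as the interface text tells. Its arguments: {"type":"object","properties":{"series":{"type":"array","items":{"type":"array","items":{"type":"number"}}}},"required":["series"]}

```bash
mkdir -p pics; python3 - <<'E'
from bench import *
import cv2
s=read_state();print(s)
for n in("top","side"):
    d=get_image(n);cv2.imwrite(f"pics/{n}0.png",d["color"][:,:,::-1]);print(n,d["intrinsics"],d["origin"],d["orientation"])
E
```

```text
{'clock': 0.0, 'joints': array([-1.04140736e+00,  3.85528797e-01,  6.63044165e-03, -5.10624233e-04,
       -1.19400538e+00, -2.58597283e-01]), 'joint_vel': array([ 0.00190349,  0.00059475,  0.00138517, -0.00080795, -0.00085528,
       -0.0011906 ]), 'joint_efforts': array([-3.51208973e-04, -3.92288733e+01,  1.88398308e+01,  4.18632612e+00,
       -4.58140639e-03, -5.44641921e-06]), 'position': array([ 167.04578283, -601.65317353,  230.23842669]), 'ee_rot': array([ 0.42736077,  0.56331397, -0.56243527, -0.42861021]), 'contact_force': array([ 0.13441208,  0.23288501, -0.34165308]), 'wrist_torque': array([-0.00941857,  0.01748406,  0.01580002]), 'gripper_width': 85.54268472766397}
top [[465.19090245   0.         276.39308866]
 [  0.         465.19090245 210.76015498]
 [  0.           0.           1.        ]] [525.59081771  13.27324807 948.73260086] [-0.70577715  0.70763669 -0.02509501  0.02234212]
side [[407.08286628   0.         277.31467382]
 [  0.         407.08286628 214.57765597]
 [  0.           0.           1.        ]] [172.55088324 393.89558114 737.77175069] [-0.35573362  0.87147062 -0.311476    0.13028909]
```

View pics/top0.png

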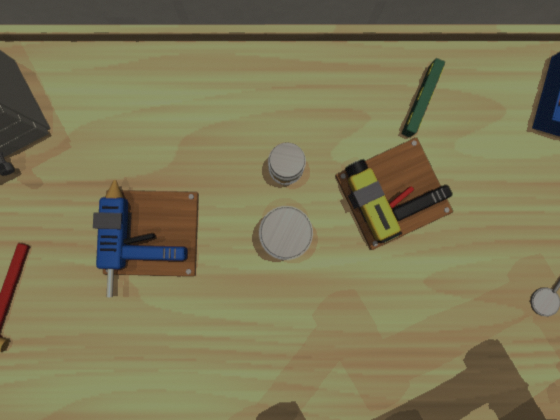

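View pics/side0.png

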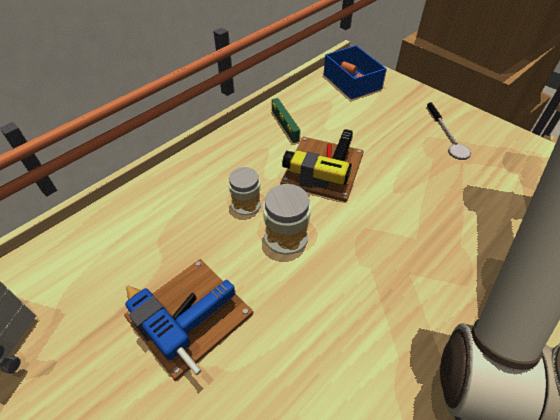

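The top view shows the thermometer on the right: yellow head around (375,203), black grip running to (450,190), red trigger around (400,198). The small jar is at (287,162) and the glue gun is far left at (120,240).

```bash
cat > h.py <<'E'
import numpy as np,cv2
from scipy.spatial.transform import Rotation as R
from bench import *
def ray(d,p,z):
    p=np.atleast_2d(p).astype(float);K=d["intrinsics"]
    v=np.c_[p,np.ones(len(p))]@np.linalg.inv(K).T@R.from_quat(d["orientation"]).as_matrix().T
    o=np.array(d["origin"]);return (o+v*((z-o[2])/v[:,2])[:,None])[:,:2]
def big(m):
    n,l,s,c=cv2.connectedComponentsWithStats(m.astype(np.uint8));i=1+s[1:,4].argmax();return l==i
def rect(d,m,z):
    ys,xs=np.nonzero(m);w=ray(d,np.c_[xs,ys],z).astype(np.float32);r=cv2.minAreaRect(w);b=cv2.boxPoints(r)
    return r,b,w
E
python3 - <<'E'
from h import *
d=get_image("top");im=d["color"];hsv=cv2.cvtColor(im,cv2.COLOR_RGB2HSV)
roi=np.zeros(im.shape[:2],bool);roi[130:255,325:465]=1
H,S,V=[hsv[...,i].astype(int) for i in range(3)]
ms={"yellow":(big(roi&(H>24)&(H<36)&(S>200)&(V>90)),82),"red":(big(roi&((H<4)|(H>174))&(S>180)&(V>100)),71),"black":(None,78)}
r2=roi.copy();r2[:,:393]=0
ms["black"]=(big(r2&(V<60)),78)
vis=im.copy()
for (k,(m,z)),c in zip(ms.items(),[(255,0,255),(0,255,255),(255,255,255)]):
    r,b,w=rect(d,m,z);print(k,m.sum(),np.round(r[0]),np.round(r[1]),round(r[2],1),"\n",np.round(b),w.mean(0))
    cs,_=cv2.findContours(m.astype(np.uint8),0,1);cv2.drawContours(vis,cs,-1,c,1)
    l=cv2.fitLine(w,cv2.DIST_L2,0,.01,.01).ravel();print(" line deg",np.degrees(np.arctan2(l[1],l[0])))
cv2.imwrite("pics/c1.png",np.hstack([cv2.resize(v[130:255,325:465],None,fx=2.8,fy=4.0*.7,interpolation=2)[:,:,::-1] for v in(im,vis)]))
E
```

```text
Traceback (most recent call last):
  File "h.py", line 9, in big
    n,l,s,c=cv2.connectedComponentsWithStats(m.astype(np.uint8));i=1+s[1:,4].argmax();return l==i
                                                                     ~~~~~~~~~~~~~~^^
ValueError: attempt to get argmax of an empty sequence
```

```bash
cat > m.py <<'E'
from h import *
d=get_image("top");im=d["color"];hsv=cv2.cvtColor(im,cv2.COLOR_RGB2HSV)
for p in [(372,215),(385,230),(401,197),(430,203),(350,190),(415,180),(362,178)]: print(p,hsv[p[1],p[0]])
roi=np.zeros(im.shape[:2],bool);roi[130:255,325:465]=1
H,S,V=[hsv[...,i].astype(int) for i in range(3)]
r2=roi.copy();r2[:,:393]=0
ms={"yellow":(roi&(H>24)&(H<36)&(S>170)&(V>90),82),"red":(roi&((H<5)|(H>172))&(S>150)&(V>90),71),"black":(r2&(V<60),78)}
vis=im.copy()
for (k,(m,z)),c in zip(ms.items(),[(255,0,255),(0,255,255),(255,255,255)]):
    if not m.any(): print(k,"none");continue
    m=big(m)
    r,b,w=rect(d,m,z);print(k,m.sum(),np.round(r[0]),np.round(r[1]),round(r[2],1),"\n",np.round(b),w.mean(0))
    cs,_=cv2.findContours(m.astype(np.uint8),0,1);cv2.drawContours(vis,cs,-1,c,1)
    l=cv2.fitLine(w,cv2.DIST_L2,0,.01,.01).ravel();print(" line deg",np.degrees(np.arctan2(l[1],l[0])))
cv2.imwrite("pics/c1.png",np.hstack([cv2.resize(v[130:255,325:465],None,fx=2.8,fy=2.8,interpolation=2)[:,:,::-1] for v in(im,vis)]))
E
python3 m.py
```

```text
(372, 215) [ 32 146 147]
(385, 230) [ 32 145 132]
(401, 197) [  1 188 138]
(430, 203) [30  8 34]
(350, 190) [ 15 130  43]
(415, 180) [ 14 150 104]
(362, 178) [ 32 147 147]
yellow 3 [ 542. -211.] [1. 4.] 26.2 
 [[ 541. -210.]
 [ 543. -213.]
 [ 544. -213.]
 [ 542. -209.]] [ 542.3672  -211.07259]
 line deg -62.175816
red 132 [ 611. -227.] [ 9. 54.] 39.3 
 [[ 591. -209.]
 [ 625. -251.]
 [ 632. -246.]
 [ 598. -204.]] [ 611.34204 -227.29346]
 line deg -50.67759
black 802 [ 600. -264.] [ 28. 115.] 24.1 
 [[ 564. -217.]
 [ 611. -322.]
 [ 636. -310.]
 [ 589. -205.]] [ 598.6153  -260.48172]
 line deg -65.62888
```

View pics/c1.png

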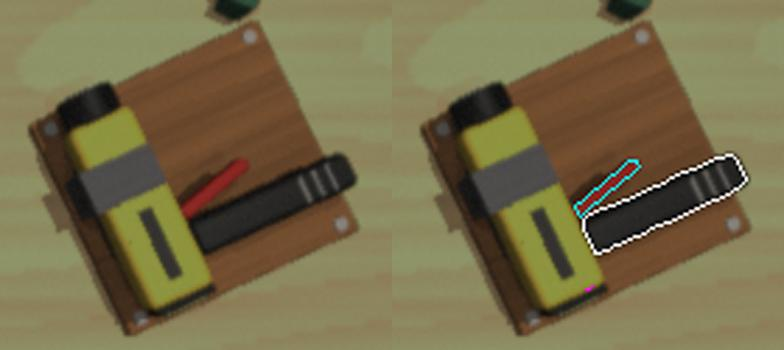

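Both the grip axis and the trigger give a yaw of about 24.5°. Two corner checks put the squeeze point at (596,-245), agreeing within 1.5 mm. Next I work out the move in tool axes.

```bash
cat > go.py <<'E'
from h import *
import sys
P=[float(a) for a in sys.argv[1:4]];phi=float(sys.argv[4])
s=read_state();M=R.from_quat(s["ee_rot"]).as_matrix()
print("t",s["clock"],"pos",s["position"].round(1),"F",s["contact_force"].round(1),"w",s["gripper_width"],"j",s["joints"].round(2));print(M.round(3))
c,q=np.cos(np.radians(phi)),np.sin(np.radians(phi))
for sg in(1,-1):
    x=sg*np.array([c,q,0]);y=np.array([0,0,-1.]);T=np.c_[x,y,np.cross(x,y)]
    print("rotvec tool",R.from_matrix(M.T@T).as_rotvec().round(3), "shift in target frame mm",(T.T@(np.array(P)-s["position"])).round(1))
print("shift now mm",(M.T@(np.array(P)-s["position"])).round(1))
E
python3 go.py 596 -245 150 24.5
```

```text
t 0.2 pos [ 167.1 -601.9  230.6] F [ 0.5 -0.6  0.7] w 85.19009962250288 j [-1.04  0.39  0.01 -0.   -1.19 -0.26]
[[-0.267 -0.    -0.964]
 [ 0.964  0.001 -0.267]
 [ 0.001 -1.     0.   ]]
rotvec tool [-1.000e-03  1.414e+00  1.000e-03] shift in target frame mm [538.3  80.6 146.9]
rotvec tool [ 1.000e-03 -1.728e+00  1.000e-03] shift in target frame mm [-538.3   80.6 -146.9]
shift now mm [ 229.1   80.9 -508.7]
```

>>> play_rows([
  [0.01,0,-0.022,0,0,0,0.085],
  [0.02,0.004,-0.045,0,0,0,0.085],
  [0.02,0.004,-0.045,0,0,0,0.085],
  [0.02,0.004,-0.045,0,0,0,0.085],
  [0.02,0.004,-0.045,0,0,0,0.085],
  [0.02,0.004,-0.045,0,0,0,0.085],
  [0.02,0.004,-0.045,0,0,0,0.085],
  [0.02,0.004,-0.045,0,0,0,0.085],
  [0.02,0.004,-0.045,0,0,0,0.085],
  [0.02,0.004,-0.045,0,0,0,0.085],
])

```text
clock: 1.2
position: [531.0, -303.3, 192.4]
ee_rot: [0.43, 0.56, -0.56, -0.432]
contact_force: [1.5, -0.2, 0.5]
gripper_width: 84.8
```

>>> play_rows([
  [0.01,0.002,-0.03,0,-0.1,0,0.085],
  [0,0,0,0,-0.14,0,0.085],
  [0,0,0,0,-0.14,0,0.085],
  [0,0,0,0,-0.14,0,0.085],
  [0,0,0,0,-0.14,0,0.085],
  [0,0,0,0,-0.14,0,0.085],
  [0,0,0,0,-0.14,0,0.085],
  [0,0,0,0,-0.14,0,0.085],
  [0,0,0,0,-0.14,0,0.085],
  [0,0,0,0,-0.14,0,0.085],
])

```text
clock: 2.2
position: [563.0, -277.3, 184.9]
ee_rot: [-0.044, 0.708, -0.704, 0.038]
contact_force: [0.2, -1.0, 0.4]
gripper_width: 85.1
```

```bash
python3 go.py 596 -245 150 24.5
```

```text
t 2.2 pos [ 563.  -277.3  184.9] F [ 0.2 -1.   0.4] w 85.10867374956317 j [-0.2   0.43 -0.04 -0.   -1.11  0.32]
[[-0.993 -0.009  0.115]
 [-0.115  0.005 -0.993]
 [ 0.008 -1.    -0.006]]
rotvec tool [-0.01   2.829  0.01 ] shift in target frame mm [43.5 34.9 15.7]
rotvec tool [ 0.007 -0.313  0.007] shift in target frame mm [-43.5  34.9 -15.7]
shift now mm [-36.8  34.8 -28.1]
```

>>> play_rows([
  [0,0,0,0.003,-0.13,0.003,0.085],
  [0,0,0,0.003,-0.13,0.003,0.085],
  [0,0,0,0,-0.06,0,0.085],
  [-0.022,0.017,-0.008,0,0,0,0.085],
  [-0.022,0.017,-0.008,0,0,0,0.085],
  [0,0,0,0,0,0,0.085],
  [0,0,0,0,0,0,0.085],
])

```text
clock: 2.9
position: [595.6, -243.2, 148.9]
ee_rot: [-0.159, 0.69, -0.689, 0.157]
contact_force: [0.1, -0.9, 0.5]
gripper_width: 85.0
```

```bash
python3 go.py 596 -245 150 24.5; python3 - <<'E'
from h import *
a=get_image("top")["color"][110:270,310:480];b=get_image("side")["color"][70:230,240:410]
cv2.imwrite("pics/c2.png",np.hstack([cv2.resize(v,None,fx=2.3,fy=2.3,interpolation=2)[:,:,::-1] for v in(a,b)]))
E
```

```text
t 2.9 pos [ 595.6 -243.2  148.9] F [ 0.1 -0.9  0.5] w 85.01317977727642 j [-0.14  0.48 -0.05 -0.   -1.04  0.59]
[[-0.9   -0.003  0.435]
 [-0.435  0.001 -0.9  ]
 [ 0.002 -1.    -0.002]]
rotvec tool [ 4.000e-03 -3.119e+00 -3.000e-03] shift in target frame mm [-0.4 -1.1 -1.8]
rotvec tool [0.002 0.022 0.002] shift in target frame mm [ 0.4 -1.1  1.8]
shift now mm [ 0.4 -1.1  1.8]
```

View pics/c2.png

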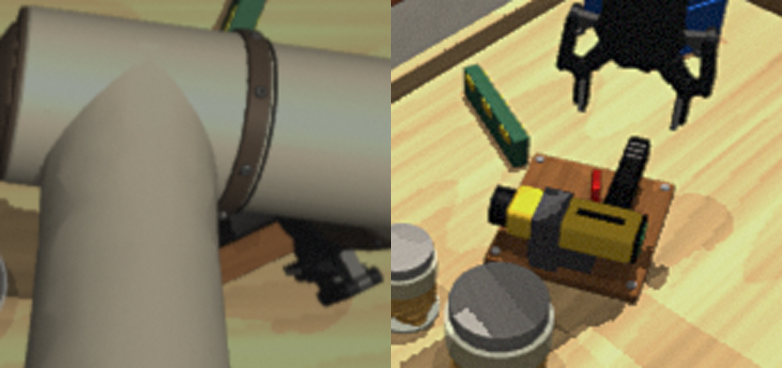

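The side view shows the fingers straddling the grip and trigger at the right yaw. The top view is hidden by the arm. I go down now.

>>> play_rows([
  [0,0.01,0.001,0,0.02,0,0.085],
  [0,0.018,0.001,0,0,0,0.085],
  [0,0.02,0,0,0,0,0.085],
  [0,0.02,0,0,0,0,0.085],
  [0,0.015,0,0,0,0,0.085],
  [0,0.01,0,0,0,0,0.085],
  [0,0,0,0,0,0,0.085],
])

```text
clock: 3.7
position: [595.0, -249.5, 54.6]
ee_rot: [0.145, -0.691, 0.692, -0.148]
contact_force: [0.4, 0.3, -0.6]
gripper_width: 84.9
```

```bash
python3 go.py 596 -245 38 24.5; python3 - <<'E'
from h import *
b=get_image("side")["color"][90:230,250:400]
cv2.imwrite("pics/c3.png",cv2.resize(b,None,fx=4,fy=4,interpolation=2)[:,:,::-1])
E
```

```text
t 3.7 pos [ 595.  -249.5   54.6] F [ 0.4  0.3 -0.6] w 84.89411955204724 j [-0.15  0.58 -0.15 -0.   -0.84  0.57]
[[-0.914  0.004  0.406]
 [-0.406 -0.    -0.914]
 [-0.003 -1.     0.002]]
rotvec tool [ 5.000e-03  3.132e+00 -3.000e-03] shift in target frame mm [ 2.8 16.6  3.7]
rotvec tool [-0.002 -0.01  -0.003] shift in target frame mm [-2.8 16.6 -3.7]
shift now mm [-2.7 16.6 -3.8]
```

View pics/c3.png

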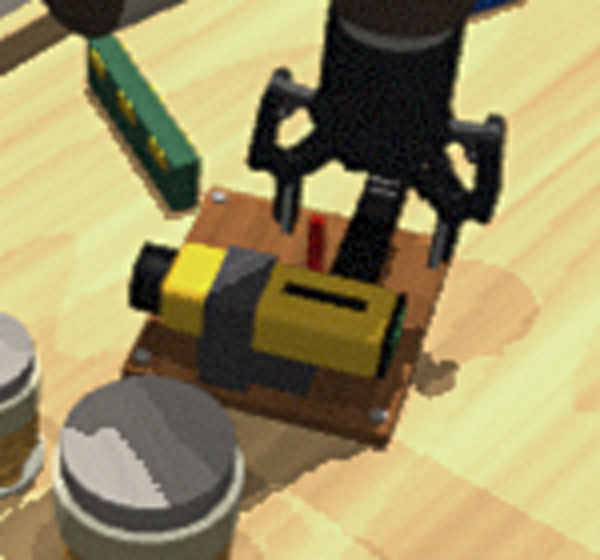

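The fingers sit either side of the grip and trigger: front finger at (285,210), trigger at (318,240), rear finger at (440,250), with no contact. I correct by 4 mm, finish the descent, and close partway.

>>> play_rows([
  [-0.002,0.008,-0.003,0,-0.01,0,0.085],
  [-0.002,0.008,-0.002,0,0,0,0.085],
  [0,0.001,0,0,0,0,0.085],
  [0,0,0,0,0,0,0.085],
  [0,0,0,0,0,0,0.06],
  [0,0,0,0,0,0,0.055],
])

```text
clock: 4.35
position: [599.6, -243.4, 40.3]
ee_rot: [0.147, -0.689, 0.692, -0.154]
contact_force: [-0.1, 0.3, 0.8]
gripper_width: 58.8
```

```bash
python3 go.py 596 -245 38 24.5
```

```text
t 4.35 pos [ 599.6 -243.4   40.3] F [-0.1  0.3  0.8] w 58.75742640763467 j [-0.14  0.6  -0.16  0.   -0.8   0.56]
[[-0.909  0.011  0.416]
 [-0.416 -0.002 -0.909]
 [-0.009 -1.     0.007]]
rotvec tool [-0.015 -3.14   0.01 ] shift in target frame mm [-3.9  2.3  0. ]
rotvec tool [-0.007  0.002 -0.009] shift in target frame mm [ 3.9  2.3 -0. ]
shift now mm [ 4.   2.3 -0. ]
```

>>> play_rows([
  [0.004,0.002,0,0,0,0,0.055],
  [0,0,0,0,0,0,0.05],
  [0,0,0,0,0,0,0.045],
  [0,0,0,0,0,0,0.042],
])

```text
clock: 4.75
position: [600.5, -244.7, 41.1]
ee_rot: [0.144, -0.688, 0.694, -0.159]
contact_force: [0.4, 0.2, -0.1]
gripper_width: 41.9
```

```bash
python3 go.py 596 -245 38 24.5
```

```text
t 4.75 pos [ 600.5 -244.7   41.1] F [ 0.4  0.2 -0.1] w 41.9422855245844 j [-0.14  0.59 -0.17  0.   -0.79  0.57]
[[-0.908  0.022  0.418]
 [-0.418 -0.004 -0.908]
 [-0.019 -1.     0.013]]
rotvec tool [-0.029 -3.138  0.02 ] shift in target frame mm [-4.2  3.1  1.6]
rotvec tool [-0.013  0.004 -0.019] shift in target frame mm [ 4.2  3.1 -1.6]
shift now mm [ 4.2  3.  -1.7]
```

>>> play_rows([
  [0,0,0,0,0,0,0.04],
  [0,0,0,0,0,0,0.038],
  [0,0,0,0,0,0,0.036],
  [0,0,0,0,0,0,0.035],
  [0,0,0,0,0,0,0.035],
])

```text
clock: 5.25
position: [598.0, -245.9, 41.8]
ee_rot: [0.145, -0.688, 0.694, -0.156]
contact_force: [0.9, 1.3, 3.1]
gripper_width: 36.0
```

```bash
python3 go.py 596 -245 38 24.5; python3 - <<'E'
from h import *
b=get_image("side")["color"][90:230,250:400]
cv2.imwrite("pics/c4.png",cv2.resize(b,None,fx=4,fy=4,interpolation=2)[:,:,::-1])
E
```

```text
t 5.25 pos [ 598.  -245.9   41.8] F [0.9 1.3 3.1] w 35.97148929107923 j [-0.14  0.59 -0.17  0.   -0.79  0.57]
[[-0.91   0.017  0.415]
 [-0.415 -0.004 -0.91 ]
 [-0.014 -1.     0.011]]
rotvec tool [-0.022 -3.141  0.017] shift in target frame mm [-1.5  3.8  1.6]
rotvec tool [-0.011  0.001 -0.014] shift in target frame mm [ 1.5  3.8 -1.6]
shift now mm [ 1.5  3.8 -1.7]
```

View pics/c4.png

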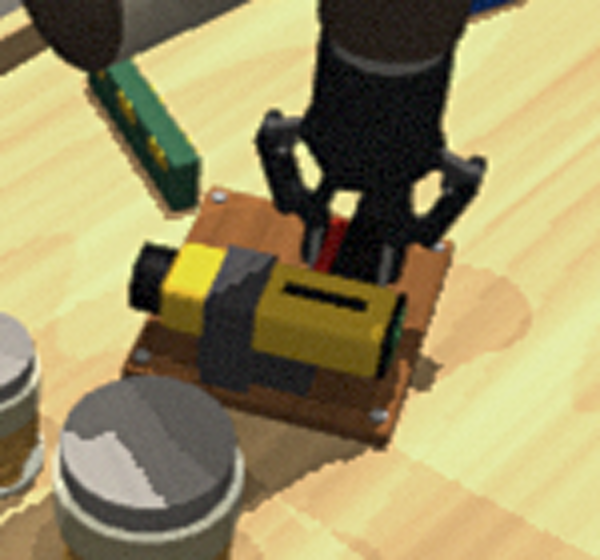

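The trigger (330,245) now lies parallel against the grip between the pads. I squeeze harder and hold to confirm it has stopped.

>>> play_rows([
  [0,0,0,0,0,0,0.03],
  [0,0,0,0,0,0,0.028],
  [0,0,0,0,0,0,0.028],
  [0,0,0,0,0,0,0.028],
  [0,0,0,0,0,0,0.028],
  [0,0,0,0,0,0,0.028],
  [0,0,0,0,0,0,0.028],
  [0,0,0,0,0,0,0.028],
  [0,0,0,0,0,0,0.028],
  [0,0,0,0,0,0,0.028],
])

```text
clock: 6.3
position: [597.9, -245.9, 41.9]
ee_rot: [0.145, -0.688, 0.694, -0.156]
contact_force: [-0.0, 0.5, 3.1]
gripper_width: 35.5
```

>>> play_rows([
  [0,0,0,0,0,0,0.028],
  [0,0,0,0,0,0,0.028],
  [0,0,0,0,0,0,0.028],
  [0,0,0,0,0,0,0.028],
  [0,0,0,0,0,0,0.028],
])

```text
clock: 6.8
position: [597.9, -245.9, 41.9]
ee_rot: [0.145, -0.688, 0.694, -0.156]
contact_force: [-0.2, 1.6, 3.8]
gripper_width: 35.3
```

The fingers are stopped at 35.4 mm against a 28 mm command, so the trigger is home and has been held for over 1.5 s. I release and rise.

>>> play_rows([
  [0,0,0,0,0,0,0.05],
  [0,0,0,0,0,0,0.07],
  [0,0,0,0,0,0,0.085],
  [0,0,0,0,0,0,0.085],
  [0,0,0,0,0,0,0.085],
  [0,0,0,0,0,0,0.085],
  [0,0,0,0,0,0,0.085],
])

```text
clock: 7.5
position: [595.7, -245.0, 38.5]
ee_rot: [0.146, -0.689, 0.692, -0.154]
contact_force: [-0.1, 0.1, 0.5]
gripper_width: 85.2
```

>>> play_rows([
  [0,-0.01,0,0,0,0,0.085],
  [0,-0.02,0,0,0,0,0.085],
  [0,-0.02,0,0,0,0,0.085],
  [0,-0.03,0,0,0,0,0.085],
  [0,-0.03,0,0,0,0,0.085],
  [0,-0.03,0,0,0,0,0.085],
  [0,-0.02,0,0,0,0,0.085],
  [0,0,0.03,0,0,0,0.085],
  [0,0,0.04,0,0,0,0.085],
  [0,0,0.04,0,0,0,0.085],
])

```text
clock: 8.5
position: [640.1, -344.2, 218.4]
ee_rot: [0.146, -0.687, 0.694, -0.16]
contact_force: [1.1, 1.0, 0.7]
gripper_width: 85.2
```

>>> play_rows([
  [0,0,0.04,0,0,0,0.085],
  [0,0,0.04,0,0,0,0.085],
  [0,0,0.04,0,0,0,0.085],
  [0,0,0.03,0,0,0,0.085],
  [0,0,0,0,0,0,0.085],
  [0,0,0,0,0,0,0.085],
  [0,0,0,0,0,0,0.085],
])

```text
clock: 9.2
position: [703.7, -489.9, 223.7]
ee_rot: [0.144, -0.687, 0.695, -0.159]
contact_force: [0.0, -0.3, 0.1]
gripper_width: 84.6
```

```bash
python3 m.py; cp pics/c1.png pics/c5.png; python3 - <<'E'
from h import *
s=read_state();print(s["clock"],s["position"],s["contact_force"],s["gripper_width"])
for n in("top","side"):
    a=get_image(n)["color"];cv2.imwrite(f"pics/{n}1.png",a[:,:,::-1])
cv2.imwrite("pics/end.png",np.hstack([cv2.resize(cv2.imread(f"pics/{n}1.png"),(400,300)) for n in("top","side")]))
E
```

```text
(372, 215) [ 23 170 108]
(385, 230) [ 23 173  96]
(401, 197) [  0 189  81]
(430, 203) [ 0 12 41]
(350, 190) [ 14 122  50]
(415, 180) [ 14 153 105]
(362, 178) [ 32 147 165]
yellow none
red none
black 796 [ 602. -263.] [ 31. 116.] 25.0 
 [[ 564. -216.]
 [ 613. -322.]
 [ 641. -309.]
 [ 592. -203.]] [ 598.3463 -258.8004]
 line deg -65.93668
9.25 [ 703.81126946 -489.63253896  224.29434574] [0.62503252 0.51465111 0.33507631] 84.67087348918342
```

View pics/end.png

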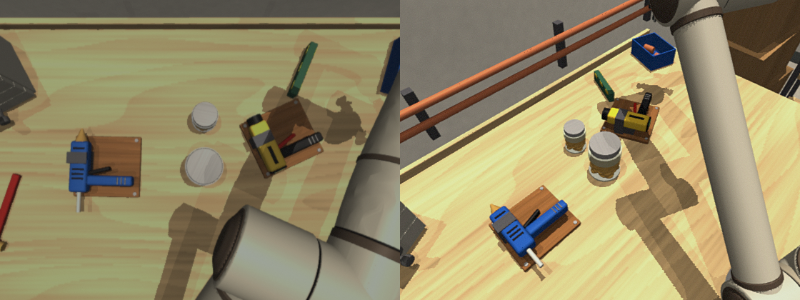

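The arm is clear, and the jars and glue gun look unmoved. The thermometer is in the arm's shadow, so I re-measure the trigger angle with a lower brightness threshold before handing in.

```bash
sed -i 's/(S>150)&(V>90)/(S>150)\&(V>45)/' m.py; python3 m.py | grep -A6 red; python3 - <<'E'
import cv2
print([cv2.absdiff(cv2.imread("pics/top0.png"),cv2.imread("pics/top1.png"))[a:b,c:d].mean().round(2) for a,b,c,d in[(135,195,260,312),(170,300,85,200)]])
E
```

```text
red 138 [ 612. -226.] [10. 53.] 39.3 
 [[ 591. -209.]
 [ 625. -250.]
 [ 632. -244.]
 [ 598. -203.]] [ 611.04395 -226.10448]
 line deg -50.60077
black 791 [ 602. -263.] [ 31. 116.] 24.9 
[np.float64(12.96), np.float64(9.81)]
```

```bash
python3 -c "
from bench import *
print(job_done())"
```

```text
the job is handed in; nothing more can be done
None
```

I took the reading with the yellow thermometer and handed the job in at about 9.3 s on the clock. I pinched the red trigger against the grip and held it with the fingers stopped at 35.4 mm against a 28 mm command. It was held for at least 1.5 s, then I let go and moved the arm clear.

**Trigger:** it is back out. Its direction in the top view measured -50.6° against -50.7° at the start, though the squeezed angle itself was judged only from the finger stop and the side picture.

**Robot:** the force reading is about zero, with the TCP about 270 mm away from the thermometer at 224 mm height.

**Jar and glue gun:** both look unmoved in the final pictures, with the jar at about the same pixel as before.

**Checks that failed or disagreed:**
- A plain before/after picture difference was not clean, at about 13 grey levels over the jar and 10 over the glue gun. I put that down to image noise and lighting but did not look into it further.
- During the squeeze the gripper sat 2–4 mm off my estimated squeeze point.
- The finger stop read about 1.6 mm under the stated 37 mm.

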